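Seat a test cartridge and hold the reader's spring key half down

TASK

Put the orange test cartridge flat and square into the pocket of the grey cartridge reader, window up, and let go of it. Then press the reader's round spring key down about half-way, until the rim of its steel collar lies within the key's green band, never pushing it to the bottom, and finish while still holding it there with the gripper. Leave the petri dish, the blue slide box and the green dropper bottle where they stand.

Things in the scene. Friction and masses are not known exactly. Their poses are not given: they have to be found in the camera images.
- reader: Grey bench-top cartridge reader with a blue trim line, 190 x 80 mm, fixed to the worktop (stands at various places and yaws). Origin: centre of its underside. +x runs along its length from the pocket end (nearer the robot) to the key end, z up. Its flat deck is 24 mm above the worktop; the highest part is the key. The key is part of it.
- pocket (a point): Centre of the pocket's black floor (35 mm wide), 30 mm above the worktop; x along its length, y across, z up. Fits the 80 x 32 mm cartridge with 1.5 mm play all round. White guides, 6 mm thick, rise 8 mm above the floor at both ends and the corners; the middle 56 mm of each long side is open, and outside the floor there the deck is 6 mm lower, giving fingers room.
- cartridge_center (a point): Centre (half-way up) of the loose orange test cartridge, 80 x 32 x 14 mm, 25 to 65 g, lying window up on the worktop; x along its 80 mm length, y across its width, z up. It is the same both ways round and may be seated either way round. Seated, its centre is 7 mm above the pocket floor and its top 6 mm above the guides.
- cartridge: The same test cartridge; the origin is the centre of its underside, axes as for its centre.
- key_top (a point): Centre of the top of the round black key cap, 40 mm across, 10 mm thick, 68 mm above the worktop when released; it moves with the key. 100 mm from the pocket's centre along the reader's +x. Under the cap the stem shows a red band (8 mm, next to the cap), a green band (8 mm) and a white part (8 mm), then enters a dark steel collar, its rim 34 mm above the worktop.
- key (a joint): Travel of the spring key, straight down: 0 released, 0.024 m at the bottom stop. The collar's rim lies within the green band from 0.008 to 0.016 m; half-way is 0.012 m. The spring pushes back with 3 N at the start plus 0.4 N per mm (7.8 N at half-way, 12.6 N at the bottom) and returns the key when it is let go.
- petri_2: Clear petri dish with lid, 61 mm across, 14 mm high, loose, on the worktop left of the reader; to be left alone. Origin: centre of its underside.
- slide_box: Blue slide box, 87 x 100 x 34 mm, loose, on the worktop behind the cartridge; to be left alone. Origin: centre of its underside.
- dropper_green: White dropper bottle with green label and cap, 39 mm across, 100 mm high, loose, left of the petri dish; to be left alone. Origin: centre of its underside.
Not all that is in view belongs to the job. Several things look just like the reader: the one meant starts farthest to the robot's left.

How it is judged:
By the outcome, as a careful person would: the job done as asked, in the order asked, and still so for the second after the job is handed in, while the arm keeps its last pose, push and grip.
It also fails if it takes over 43 s, if anything falls off the work surface, if the arm or the gripper's body presses on something with over 40 N, if the wrist force passes 120 N, or if a joint passes its speed limit or range.

ROBOT

A 6-joint arm with a two-finger parallel gripper is mounted at the origin on a cart in front of the work surface, level with it; the furniture and walls round the work are solid. World frame = base frame: x ahead of the robot, y to its left, z up, the work surface at z = 0. Lengths are in m, angles in rad, forces in N, time in s.
With the tool pointing down it reaches from about 0.35 to 0.975 m from the base axis. Payload 4.9 kg.
Tool frame: the origin (TCP) lies at the very end of the fingers, on their centre line; the grasp point (between the pads) lies 19 mm behind it; x points along the fingers, y is the direction in which the jaws open and shut, and the axes are right-handed (so a half turn about x gives the same grasp; the last joint's range is limited). The gripper opens to 85 mm and grips with 20 to 120 N. Pads are 22 mm wide; open, the fingers measure 114 mm over their backs; the gripper's body (76 mm by 85 mm) begins 54 mm behind the grasp point. The pads swing forward as they close: fully open they stand 13 mm farther back than shut.
Start: joints at [1.009, 0.053, 1.613, -0, 1.476, -0.119], TCP at [0.268, 0.565, 0.231] pointing down, gripper open.
Joint ranges: [-3.01, 3.01], [-1.01, 2.22], [0.06, 2.58], [-1.02, 4.17], [0.09, 2.62], [-3.14, 3.14]. Speed limits (rad/s): [2.57, 2.57, 3.14, 3.14, 3.14, 3.14].

INTERFACE

Orientations are given as a rotation vector (axis times angle).
In Python, from station import ctrl, get_image, calibration, finish_job, search_frame, cut_out, mark_of gives the robot as it stands. The module is installed in compiled form; this text tells all that it offers.
- The arm moves only by the tool arm_command, never from a script. Its argument "plan" is a list that holds one entry, the list of rows, each a list of 7 numbers: the shift along the tool's x, y, z in m, then the turn, a rotation vector about the tool's x, y, z in degrees, then the finger opening in m, from 0 to 0.0854. A call has 1 to 20 rows; each row shifts and turns the pose as measured when the row begins, along the tool's axes as they then stand; what a row does not reach is not made up. A row lasts 1/12 s, in which the tool goes at most 41.7 mm and 7.16 degrees, less where a joint would pass 70% of its speed; a pose out of reach is approached as far as the arm can. A call with a gripper value outside its range is refused whole. The fingers move at their own pace and stop on an object; "squeeze" is the grip in N (left out, the last holds). Time passes only in rows, so rows that do not move let the fingers close. It gives the time, the measured TCP pose, the force and the opening at its end, in the units of the state.
- ctrl.get_obs(): the state, without advancing time (a new reading comes with each control period).
- get_image(name): name is "side" or "top" or "wrist"; returns the picture (420x560x3 uint8, red, green, blue); there is no depth.
- calibration(name): a dict with "fx", "fy", "cx", "cy" (pixels), "k1" (the pictures are not rectified: a ray, as slopes to the right and down, at radius r is drawn at 1 + k1 r^2 times it, then the intrinsics apply), "cam_to_world" (4x4, takes a point from camera to world coordinates); the wrist camera has in their place "hand_eye" (4x4, takes a point from camera to tool coordinates, whose origin is the TCP and whose axes are the tool frame's). Camera axes: x right, y down, z forward; pixel columns grow to the right and rows downward; lengths in m; the calibration is good to about 2 mm. A picture is of the moment at which its call begins: read the wrist's pose just before it. calibration takes no time and is no camera call.
- finish_job(): hands the job in, once; it reports no verdict.
Trained networks look in the newest picture that a camera, given by its name, has taken for a name from the list of things; names that differ only in an ending like _2 or _b are one class to them, and where a whole thing is asked for, a point or a joint stands for the part that bears it (a point fixed in the world has none). Each returns a list of dicts, best first, with "conf" (0 to 1); they miss things now and then, are a little off and sometimes report something else, mostly with a low value. They report only what shows in the picture. A call takes as long as a camera call. They do not tell look-alikes from the thing itself.
- search_frame(camera, thing): "at" ([x, y, z] in m, in the coordinates of the camera as it stood for that picture, good to about 4 mm: the middle of the surface that is visible of it).
- cut_out(camera, thing): "mask" (420x560 bool, what is visible of it).
- mark_of(camera, thing): "at" ([x, y, z] in m, in the coordinates of the camera as it stood for that picture, good to about 4 mm: a listed point, or the origin of a listed thing).
The state is a dict: "t": time; "q": joint angles; "dq": joint speeds; "effort": joint torques, N m; "tool_pos": TCP position; "tool_rot": TCP orientation; "contact_force": force on the tool from outside, world axes, zero at the start; "wrist_torque": the same for the moment, N m; "opening": finger opening in m.
Only numpy, scipy, OpenCV 4.12 (cv2) and the standard library are available. Lean on these libraries where they do the work, as an engineer would, in place of code of your own. Each camera call takes 0.05 s, during which the arm holds its last target. There are 200 camera calls.

## Working session

There is one attempt and no reset: what is moved stays moved. The work goes in short steps, Python scripts to look and compute and a tool call to move; the robot and the scene stay as the last step left them, time stands still between calls to the robot, and variables do not carry over. Pictures are saved under pics/ and viewed, about 8 in all and at most 12, crops included, and the job is handed in when it is done.

Besides the shell and the picture viewer there is one more tool, called after "Request:" as name(argument=value, ...) on one line, values as JSON. arm_command: Moves the arm, as the interface text tells. Its arguments: {"type":"object","properties":{"plan":{"type":"array","items":{"type":"array","items":{"type":"array","items":{"type":"number"}}}},"squeeze":{"type":"number"}},"required":["plan"]}

```bash
mkdir -p pics
cat > h.py <<'E'
import numpy as np, cv2
from scipy.spatial.transform import Rotation as R
from station import ctrl, get_image, calibration, finish_job, search_frame, cut_out, mark_of
def T(cam):
    c=calibration(cam)
    if cam!='wrist': return np.array(c['cam_to_world'])
    o=ctrl.get_obs(); M=np.eye(4); M[:3,:3]=R.from_rotvec(o['tool_rot']).as_matrix(); M[:3,3]=o['tool_pos']
    return M@np.array(c['hand_eye'])
def snap(cam,name):
    M=T(cam); im=get_image(cam); cv2.imwrite(f'pics/{name}.png',im[:,:,::-1]); return im,M
def w(M,p): return (M@np.r_[p,1])[:3]
def ray(cam,M,u,v,z):  # pixel -> world on plane z
    c=calibration(cam); a=np.array([(u-c['cx'])/c['fx'],(v-c['cy'])/c['fy']]); s=a.copy()
    for _ in range(20): s=a/(1+c['k1']*(s@s))
    d=M[:3,:3]@np.r_[s,1]; return M[:3,3]+d*(z-M[2,3])/d[2]
def proj(cam,M,p):
    c=calibration(cam); q=np.linalg.inv(M)@np.r_[p,1]; s=q[:2]/q[2]; s=s*(1+c['k1']*(s@s)); return np.array([c['cx']+c['fx']*s[0],c['cy']+c['fy']*s[1]])
def maskpose(cam,M,mask,z):  # min area rect of mask on plane z
    cs,_=cv2.findContours(mask.astype(np.uint8),cv2.RETR_EXTERNAL,cv2.CHAIN_APPROX_NONE)
    c=max(cs,key=cv2.contourArea)[:,0]
    P=np.array([ray(cam,M,u,v,z)[:2] for u,v in c],np.float32)*1000
    (cx,cy),(a,b),_=r=cv2.minAreaRect(P); B=cv2.boxPoints(r); e=B[1]-B[0]; f=B[2]-B[1]
    l=e if np.hypot(*e)>np.hypot(*f) else f
    return cx/1000,cy/1000,max(a,b),min(a,b),np.degrees(np.arctan2(l[1],l[0]))%180
E
python3 - <<'E'
from h import *
np.set_printoptions(precision=4,suppress=True)
o=ctrl.get_obs(); print(o['t'],o['tool_pos'],o['tool_rot'],R.from_rotvec(o['tool_rot']).as_matrix(),o['contact_force'])
for cam in ('top','side'):
    im,M=snap(cam,cam+'0'); print(cam,M[:3,3])
    for t in ('reader','pocket','key_top','cartridge_center','petri_2','slide_box','dropper_green'):
        for d in mark_of(cam,t): print(t,round(d['conf'],2),w(M,d['at']),proj(cam,M,w(M,d['at'])).round())
E
```

```text
0.0 [0.2675 0.5642 0.2301] [ 0.3458  1.5435 -0.3488] [[-0.0011  0.4285  0.9036]
 [-0.0017  0.9036 -0.4285]
 [-1.     -0.002  -0.0003]] [ 0.6097 -0.2039 -0.1629]
top [ 0.4687 -0.2567  1.0939]
reader 0.73 [ 0.5506 -0.1998  0.0011] [262. 228.]
reader 0.55 [ 0.5669 -0.5941 -0.0011] [400. 220.]
reader 0.52 [ 0.5562 -0.4167  0.0033] [338. 225.]
pocket 0.88 [ 0.5255 -0.6097  0.0304] [410. 234.]
pocket 0.63 [ 0.5112 -0.2096  0.0329] [265. 242.]
key_top 0.7 [ 0.6211 -0.5835  0.0695] [403. 198.]
key_top 0.5 [ 0.6097 -0.1961  0.0709] [259. 204.]
cartridge_center 0.69 [ 0.5558 -0.4181  0.0037] [339. 225.]
petri_2 0.76 [ 0.4817 -0.014   0.0029] [196. 253.]
slide_box 0.73 [ 0.7075 -0.3618 -0.0004] [317. 173.]
dropper_green 0.5 [ 0.4652  0.1319 -0.0043] [146. 260.]
side [-0.3641 -0.9912  0.6901]
reader 0.77 [ 0.5525 -0.1985 -0.003 ] [266. 226.]
pocket 0.63 [ 0.5261 -0.6146  0.0254] [405. 280.]
pocket 0.56 [ 0.5063 -0.2071  0.0327] [257. 222.]
key_top 0.79 [ 0.6213 -0.5863  0.0678] [416. 241.]
key_top 0.75 [ 0.6071 -0.1959  0.067 ] [278. 195.]
cartridge_center 0.72 [ 0.5586 -0.4181  0.0076] [337. 250.]
slide_box 0.59 [ 0.7121 -0.3606  0.0034] [350. 220.]
dropper_green 0.6 [ 0.4624  0.131  -0.0054] [159. 203.]
dropper_green 0.27 [ 0.7094 -0.3624  0.0002] [350. 221.]
```

View pics/top0.png

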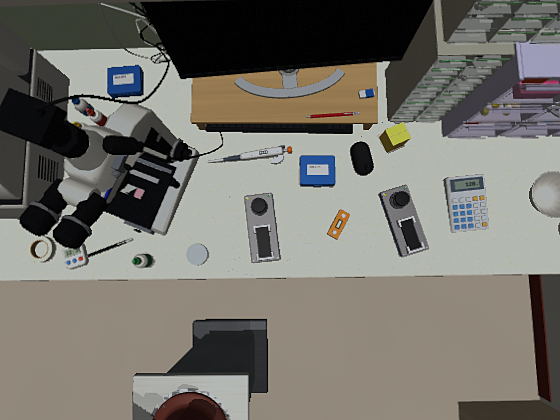

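View pics/side0.png

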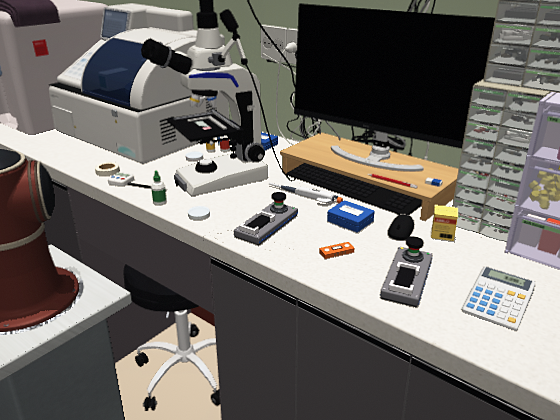

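Request:
arm_command(plan=[[[0,-0.0272,0.0151,0,0,0,0.085],[0,-0.0272,0.0151,0,0,0,0.085],[0,-0.0272,0.0151,0,0,0,0.085],[0,-0.0272,0.0151,0,0,0,0.085],[0,-0.0272,0.0151,0,0,0,0.085],[0,-0.0272,0.0151,0,0,0,0.085],[0,-0.0272,0.0151,0,0,0,0.085],[0,-0.0272,0.0151,0,0,0,0.085],[0,-0.0272,0.0151,0,0,0,0.085],[0,-0.0272,0.0151,0,0,0,0.085]]])

```text
t: 1.63
tool_pos: [0.2873, 0.2465, 0.2296]
tool_rot: [0.34, 1.543, -0.339]
contact_force: [0.9, -0.4, 0.1]
opening: 0.0848
```

Request:
arm_command(plan=[[[0,-0.0245,0.0264,0,0,0,0.085],[0,-0.0245,0.0264,0,0,0,0.085],[0,-0.0245,0.0264,0,0,0,0.085],[0,-0.0245,0.0264,0,0,0,0.085],[0,-0.0245,0.0264,0,0,0,0.085],[0,-0.0245,0.0264,0,0,0,0.085],[0,-0.0245,0.0264,0,0,0,0.085],[0,-0.0245,0.0264,0,0,0,0.085],[0,-0.0245,0.0264,0,0,0,0.085],[0,-0.0245,0.0264,0,0,0,0.085],[0,-0.0245,0.0264,0,0,0,0.085],[0,-0.0245,0.0264,0,0,0,0.085],[0,-0.0245,0.0264,0,0,0,0.085],[0,-0.0245,0.0264,0,0,0,0.085],[0,-0.0245,0.0264,0,0,0,0.085],[0,-0.0245,0.0264,0,0,0,0.085],[0,-0.0245,0.0264,0,0,0,0.085],[0,-0.0245,0.0264,0,0,0,0.085],[0,-0.0245,0.0264,5,0,0,0.085]]])

```text
t: 3.22
tool_pos: [0.5537, -0.4211, 0.2363]
tool_rot: [0.414, 1.511, -0.404]
contact_force: [-0.1, 1.6, -0.2]
opening: 0.085
```

```bash
cat >> h.py <<'E'
def plan(goal,yaw):  # remaining tool-frame shift (m) and turn about tool x (deg) for jaws along yaw (deg)
    o=ctrl.get_obs(); Rm=R.from_rotvec(o['tool_rot']).as_matrix(); y=np.radians(yaw)
    Y=np.array([np.cos(y),np.sin(y),0]); X=np.array([0,0,-1.]); G=np.c_[X,Y,np.cross(X,Y)]
    e=[]
    for s in (1,-1):
        e.append(R.from_matrix(Rm.T@(G*[1,s,s])).as_rotvec(degrees=True))
    e=min(e,key=np.linalg.norm)
    print('t',round(o['t'],2),'pos',o['tool_pos'].round(4) if hasattr(o['tool_pos'],'round') else o['tool_pos'],'shift',(Rm.T@(np.array(goal)-o['tool_pos'])).round(4),'turn',e.round(2),'F',np.round(o['contact_force'],1),'open',round(o['opening'],4))
E
python3 - <<'E'
from h import *
np.set_printoptions(precision=4,suppress=True)
im,M=snap('wrist','w1')
for d in mark_of('wrist','cartridge_center'): print(d['conf'],w(M,d['at']))
for d in cut_out('wrist','cartridge'): print(d['conf'],maskpose('wrist',M,d['mask'],.014))
plan([.557,-.418,.2],59)
E
```

```text
0.71 [ 0.5615 -0.417   0.0054]
0.56 (0.5573743286132813, -0.4175657043457031, 80.89605712890625, 33.729164123535156, np.float32(149.84366))
t 3.37 pos [ 0.5532 -0.4213  0.2345] shift [0.0346 0.0043 0.0012] turn [ 0.99  0.88 -0.68] F [-0.4  0.3 -0.1] open 0.0849
```

View pics/w1.png

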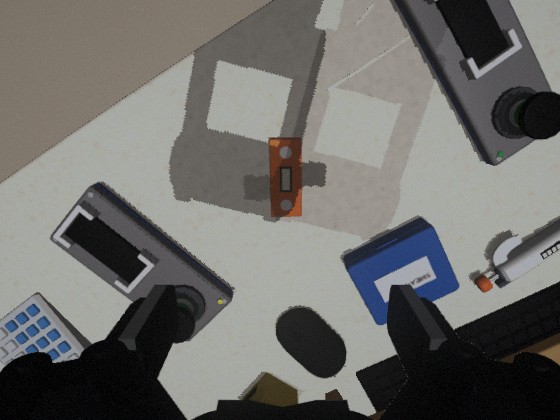

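Request:
arm_command(plan=[[[0.03,0.0025,0.0007,0.2,0.9,-0.7,0.055],[0.035,0.0025,0.0007,0,0,0,0.055],[0.035,0,0,0,0,0,0.055],[0.035,0,0,0,0,0,0.055]]])

```text
t: 3.7
tool_pos: [0.5641, -0.4216, 0.1112]
tool_rot: [0.401, 1.51, -0.419]
contact_force: [-0.1, -0.2, -0.2]
opening: 0.0552
```

Run:
```python
from h import *
np.set_printoptions(precision=4,suppress=True)
im,M=snap('wrist','w2')
for d in mark_of('wrist','cartridge_center'): print(d['conf'],w(M,d['at']))
for d in cut_out('wrist','cartridge'): print(d['conf'],maskpose('wrist',M,d['mask'],.014))
plan([.5574,-.4176,.004],59.8)
```

```text
0.81 [ 0.5585 -0.4175  0.0046]
0.72 (0.5575279541015625, -0.4165948486328125, 80.54226684570312, 32.257015228271484, np.float32(150.52072))
t 3.85 pos [ 0.5617 -0.4196  0.1076] shift [ 0.1035 -0.     -0.0061] turn [0.11 0.8  0.2 ] F [-0.1 -0.   0.3] open 0.0548
```

Request:
arm_command(plan=[[[0.015,0.0008,-0.0062,-0.4,0.8,0.2,0.055],[0.02,0,0,0,0,0,0.055],[0.02,0,0,0,0,0,0.055],[0.018,0,0,0,0,0,0.055],[0,0,0,0,0,0,0.055]]])

```text
t: 4.27
tool_pos: [0.5631, -0.4199, 0.0483]
tool_rot: [0.394, 1.514, -0.41]
contact_force: [-1.0, 1.0, -1.1]
opening: 0.055
```

Run:
```python
from h import *
plan([.5576,-.4168,.004],60.4)
```

```text
t 4.27 pos [ 0.5631 -0.4199  0.0483] shift [ 0.0441  0.0002 -0.0073] turn [0.15 1.18 0.27] F [-1.   1.  -1.1] open 0.055
```

Request:
arm_command(plan=[[[0,0,-0.007,0.15,1.2,0.3,0.055],[0,0,0,0,0,0,0.055]]])

```text
t: 4.43
tool_pos: [0.5578, -0.4171, 0.0523]
tool_rot: [0.404, 1.531, -0.405]
contact_force: [0.6, -0.5, -0.5]
opening: 0.055
```

Run:
```python
from h import *
plan([.5576,-.4168,.004],60.4)
```

```text
t 4.43 pos [ 0.5578 -0.4171  0.0523] shift [ 0.0483  0.0001 -0.0004] turn [ 0.04  0.11 -0.01] F [ 0.6 -0.5 -0.5] open 0.055
```

Request:
arm_command(plan=[[[0.012,0,-0.001,0,0.3,0,0.055],[0.012,0,-0.001,0,0.3,0,0.055],[0.01,0,-0.001,0,0.3,0,0.055],[0.006,0,-0.001,0,0.3,0,0.055],[0.002,0,-0.001,0,0.2,0,0.055]]])

```text
t: 4.85
tool_pos: [0.5563, -0.4175, 0.0144]
tool_rot: [0.406, 1.547, -0.404]
contact_force: [0.2, 0.8, -0.5]
opening: 0.0555
```

Run:
```python
from h import *
plan([.5576,-.4168,.004],60.4)
```

```text
t 4.85 pos [ 0.5563 -0.4175  0.0144] shift [0.0104 0.0013 0.001 ] turn [ 0.05 -0.78  0.14] F [ 0.2  0.8 -0.5] open 0.0555
```

Request:
arm_command(plan=[[[0.005,0.001,0.001,0,-0.7,0.1,0.055],[0.004,0,0,0,0,0,0.055],[0.002,0,0,0,0,0,0.055],[0,0,0,0,0,0,0.055]]])

```text
t: 5.18
tool_pos: [0.5566, -0.4161, -0.0002]
tool_rot: [0.405, 1.536, -0.403]
contact_force: [0.2, 0.0, -1.0]
opening: 0.055
```

Run:
```python
from h import *
plan([.5576,-.4168,.004],60.4)
```

```text
t 5.18 pos [ 5.566e-01 -4.161e-01 -2.000e-04] shift [-0.0042 -0.0001  0.0012] turn [ 0.05 -0.22 -0.02] F [ 0.2  0.  -1. ] open 0.055
```

Request:
arm_command(plan=[[[-0.003,0,0.001,0,-0.2,0,0.045],[0,0,0,0,0,0,0.03],[0,0,0,0,0,0,0.02],[0,0,0,0,0,0,0.02],[0,0,0,0,0,0,0.02],[0,0,0,0,0,0,0.02]]], squeeze=40)

```text
t: 5.68
tool_pos: [0.5586, -0.4175, 0.005]
tool_rot: [0.403, 1.53, -0.405]
contact_force: [0.7, -0.2, -0.7]
opening: 0.0308
```

Run:
```python
from h import *
plan([.5576,-.4168,.004],60.4)
```

```text
t 5.68 pos [ 0.5586 -0.4175  0.005 ] shift [ 0.001   0.0001 -0.0013] turn [0.05 0.17 0.03] F [ 0.7 -0.2 -0.7] open 0.0308
```

Request:
arm_command(plan=[[[-0.01,0,0,0,0,0,0.02],[-0.03,0,0,0,0,0,0.02],[-0.035,0,0,0,0,0,0.02],[-0.035,0,0,0,0,0,0.02],[-0.02,0,0,0,0,0,0.02],[0,0,0,0,0,0,0.02]]])

```text
t: 6.18
tool_pos: [0.5563, -0.4155, 0.139]
tool_rot: [0.406, 1.537, -0.402]
contact_force: [0.8, -0.4, 0.5]
opening: 0.0305
```

Run:
```python
from h import *
np.set_printoptions(precision=4,suppress=True)
im,M=snap('wrist','w3')
H=np.array(calibration('wrist')['hand_eye'])
for d in mark_of('wrist','cartridge_center'): print(d['conf'],'tool',w(H,d['at']))
plan([.509,-.208,.12],97)
```

```text
0.76 tool [-0.0033  0.0009  0.0016]
t 6.28 pos [ 0.5549 -0.4142  0.1344] shift [ 0.0163  0.1567 -0.1414] turn [-36.55  -0.52  -0.34] F [ 0.5 -0.9 -0.9] open 0.0308
```

View pics/w3.png

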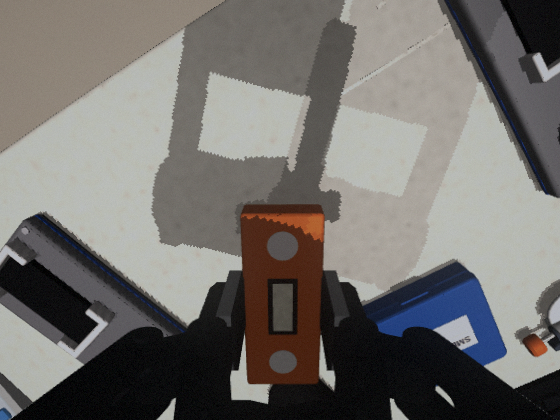

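Request:
arm_command(plan=[[[-0.0165,0.023,-0.012,0,0,0,0.02],[-0.0165,0.023,-0.012,0,0,0,0.02],[-0.0165,0.023,-0.012,0,0,0,0.02],[-0.0165,0.023,-0.012,0,0,0,0.02],[0,0,0,-6.1,0,0,0.02],[0,0,0,-6.1,0,0,0.02],[0,0,0,-6.1,0,0,0.02],[0,0,0,-6.1,0,0,0.02],[0,0,0,-6.1,0,0,0.02],[0,0,0,-6.1,0,0,0.02],[0,0,0,0,0,0,0.02],[0,0,0,0,0,0,0.02]]])

```text
t: 7.28
tool_pos: [0.5456, -0.2961, 0.1672]
tool_rot: [-0.084, 1.616, 0.154]
contact_force: [1.0, -0.2, -1.0]
opening: 0.031
```

Run:
```python
from h import *
np.set_printoptions(precision=4,suppress=True)
im,M=snap('wrist','w4')
H=np.array(calibration('wrist')['hand_eye'])
A=np.array([[0,0,1,0],[0,1,0,0],[-1,0,0,0],[0,0,0,1.]])
for t in ('pocket','key_top','reader'):
    for d in mark_of('wrist',t): print(t,round(d['conf'],2),w(M,d['at']),proj('wrist',M,w(M,d['at'])))
for d in cut_out('wrist','cartridge'): print(d['conf'],'toolz,tooly',maskpose('wrist',A@H,d['mask'],.009))
for d in cut_out('wrist','reader'): print(d['conf'],maskpose('wrist',M,d['mask'],.024))
np.save('M4.npy',M)
plan([.509,-.208,.12],97)
```

```text
pocket 0.67 [ 0.5072 -0.2085  0.0268] [389.5849 178.3874]
pocket 0.55 [ 0.5483 -0.2983  0.1704] [276.1461 299.0999]
key_top 0.77 [ 0.6079 -0.1944  0.0644] [393.7618 317.1381]
reader 0.79 [ 0.5529 -0.2014 -0.0012] [375.7854 224.0813]
0.79 (0.55393115234375, -0.20427880859375, 196.4921112060547, 83.39278411865234, np.float32(6.678054))
0.66 (0.6638093872070312, -0.3833011169433594, 56.087669372558594, 19.695493698120117, np.float32(94.13651))
t 7.58 pos [ 0.5468 -0.297   0.17  ] shift [ 0.0551  0.0913 -0.0217] turn [ 1.73 -2.43 -2.55] F [-0.9 -0.1  0.8] open 0.0307
```

View pics/w4.png

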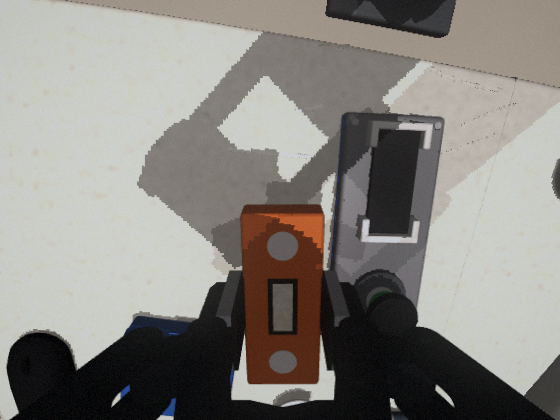

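Run:
```python
from h import *
np.set_printoptions(precision=4,suppress=True)
M=np.load('M4.npy'); im=cv2.imread('pics/w4.png'); H=np.array(calibration('wrist')['hand_eye'])
A=np.array([[0,0,1,0],[0,1,0,0],[-1,0,0,0],[0,0,0,1.]])
print('cam',M[:3,3])
hsv=cv2.cvtColor(im,cv2.COLOR_BGR2HSV); roi=np.zeros(im.shape[:2],bool); roi[112:245,345:440]=1
for thr in (25,35,45):
    dark=(hsv[...,2]<thr)&roi
    dark=cv2.morphologyEx(dark.astype(np.uint8),cv2.MORPH_OPEN,np.ones((9,9)))
    print(thr,maskpose('wrist',M,dark,.030))
wh=(hsv[...,2]>150)&(hsv[...,1]<60)&roi; wh[:, :352]=0
ys,xs=np.nonzero(wh); print('white bbox',xs.min(),xs.max(),ys.min(),ys.max())
P=np.array([ray('wrist',M,u,v,.038)[:2] for u,v in zip(xs,ys)],np.float32)*1000
r=cv2.minAreaRect(P); print('guides',r)
org=((hsv[...,0]<15)&(hsv[...,1]>120)); org[:, :235]=0; org[:,330:]=0
org=cv2.morphologyEx(org.astype(np.uint8),cv2.MORPH_CLOSE,np.ones((35,35)))
print('cart (toolz,tooly)',maskpose('wrist',A@H,org,.009))
for z in(100,): print(cv2.boundingRect(org))
cv2.imwrite('pics/c4.png',cv2.resize(im[100:260,330:450],None,fx=4,fy=3.7,interpolation=cv2.INTER_NEAREST))
```

```text
cam [ 0.4743 -0.3136  0.3123]Traceback (most recent call last):
  File "<stdin>", line 10, in <module>
  File "h.py", line 20, in maskpose
    c=max(cs,key=cv2.contourArea)[:,0]
      ~~~^^^^^^^^^^^^^^^^^^^^^^^^
ValueError: max() iterable argument is empty
```

Run:
```python
from h import *
np.set_printoptions(precision=4,suppress=True)
M=np.load('M4.npy'); im=cv2.imread('pics/w4.png'); H=np.array(calibration('wrist')['hand_eye'])
A=np.array([[0,0,1,0],[0,1,0,0],[-1,0,0,0],[0,0,0,1.]])
hsv=cv2.cvtColor(im,cv2.COLOR_BGR2HSV); roi=np.zeros(im.shape[:2],bool); roi[112:245,345:440]=1
print('row160',hsv[160,350:440:3,2],'row',hsv[230,350:440:3,2])
for thr in (30,40,50,60):
    dark=(hsv[...,2]<thr)&roi
    dark=cv2.morphologyEx(dark.astype(np.uint8),cv2.MORPH_OPEN,np.ones((5,5)))
    if dark.sum()>500: print(thr,maskpose('wrist',M,dark,.030))
wh=(hsv[...,2]>140)&(hsv[...,1]<60)&roi; wh[:, :352]=0
ys,xs=np.nonzero(wh); print('white bbox',xs.min(),xs.max(),ys.min(),ys.max())
P=np.array([ray('wrist',M,u,v,.038)[:2] for u,v in zip(xs,ys)],np.float32)*1000
print('guides',cv2.minAreaRect(P))
org=((hsv[...,0]<15)&(hsv[...,1]>120)); org[:, :235]=0; org[:,330:]=0
org=cv2.morphologyEx(org.astype(np.uint8),cv2.MORPH_CLOSE,np.ones((35,35)))
print('cart (toolz,tooly)',maskpose('wrist',A@H,org,.009),cv2.boundingRect(org))
cv2.imwrite('pics/c4.png',cv2.resize(im[100:260,330:450],None,fx=4,fy=3.7,interpolation=cv2.INTER_NEAREST))
```

```text
row160 [ 55  53  82  88 118 117 116  55  33  38  36  34  37  33  34  35  36  37
  36  34  39  37  41 105 105 103 103 104 105  96] row [110 106  92  65 178 210 147  38  38  33  42  35  38  35  40  39  39  37
  38  38  72 187 196 106 103 104 130 203 204 206]
40 (0.5124156494140625, -0.20785984802246094, 58.06389617919922, 35.51134490966797, np.float32(5.518859))
50 (0.5102991333007812, -0.20744822692871093, 82.56775665283203, 36.49726104736328, np.float32(6.3460245))
60 (0.5102587585449219, -0.20741670227050782, 82.77178955078125, 37.28933334350586, np.float32(6.071761))
white bbox 361 439 112 244Traceback (most recent call last):
  File "<stdin>", line 13, in <module>
  File "h.py", line 13, in ray
    c=calibration(cam); a=np.array([(u-c['cx'])/c['fx'],(v-c['cy'])/c['fy']]); s=a.copy()
ValueError: time passes only in moves, steps and waits
```

```bash
sed -i 's/^def T(cam)/import functools\ncalibration=functools.lru_cache(calibration)\ndef T(cam)/' h.py
python3 - <<'E'
from h import *
np.set_printoptions(precision=4,suppress=True)
M=np.load('M4.npy'); im=cv2.imread('pics/w4.png'); H=np.array(calibration('wrist')['hand_eye'])
A=np.array([[0,0,1,0],[0,1,0,0],[-1,0,0,0],[0,0,0,1.]])
hsv=cv2.cvtColor(im,cv2.COLOR_BGR2HSV)
org=((hsv[...,0]<15)&(hsv[...,1]>120)); org[:, :235]=0; org[:,330:]=0
org=cv2.morphologyEx(org.astype(np.uint8),cv2.MORPH_CLOSE,np.ones((35,35)))
print('cart (toolz,tooly)',maskpose('wrist',A@H,org,.009),cv2.boundingRect(org))
for u,v in ((243,205),(323,205),(241,213),(323,213),(247,384),(319,384)): print(u,v,ray('wrist',A@H,u,v,.009)[:2])
plan([.5098,-.2072,.12],96.4)
E
```

```text
cart (toolz,tooly) (0.0003078117370605469, 0.0008148822784423828, 82.92810821533203, 36.73118591308594, np.float32(179.96692)) (240, 205, 89, 179)
243 205 [-0.0412 -0.0144]
323 205 [-0.0411  0.0155]
241 213 [-0.038  -0.0153]
323 213 [-0.038   0.0156]
247 384 [ 0.0423 -0.0156]
319 384 [0.0424 0.0167]
t 7.58 pos [ 0.5468 -0.297   0.17  ] shift [ 0.0551  0.092  -0.0208] turn [ 2.33 -2.45 -2.54] F [-0.9 -0.1  0.8] open 0.0307
```

Request:
arm_command(plan=[[[0,0,0,2.3,-2.4,-2.5,0.02],[0.01,0.023,-0.005,0,0,0,0.02],[0.01,0.023,-0.006,0,0,0,0.02],[0.01,0.023,-0.006,0,0,0,0.02],[0.01,0.022,-0.006,0,0,0,0.02],[0,0,0,0,0,0,0.02],[0,0,0,0,0,0,0.02]]])

```text
t: 8.17
tool_pos: [0.5152, -0.2087, 0.132]
tool_rot: [-0.087, 1.561, 0.076]
contact_force: [-0.2, -0.4, 0.1]
opening: 0.0309
```

Run:
```python
from h import *
plan([.5078,-.2074,.06],96.4)
```

```text
t 8.17 pos [ 0.5152 -0.2087  0.132 ] shift [ 0.0719  0.0026 -0.0078] turn [-0.48  0.47  0.43] F [-0.2 -0.4  0.1] open 0.0309
```

Request:
arm_command(plan=[[[0.015,0.002,-0.008,-0.5,0.5,0.4,0.02],[0.02,0,-0.001,0,0.3,0,0.02],[0.015,0,-0.001,0,0.3,0,0.02],[0.01,0,0,0,0.2,0,0.02],[0,0,0,0,0,0,0.02]]])

```text
t: 8.58
tool_pos: [0.5064, -0.212, 0.0709]
tool_rot: [-0.091, 1.58, 0.083]
contact_force: [-0.1, 0.2, -0.5]
opening: 0.0308
```

Run:
```python
from h import *
plan([.5078,-.2074,.06],96.4)
```

```text
t 8.58 pos [ 0.5064 -0.212   0.0709] shift [0.0109 0.0045 0.002 ] turn [-0.04 -0.65  0.26] F [-0.1  0.2 -0.5] open 0.0308
```

Request:
arm_command(plan=[[[0.005,0.0045,0.002,0,-0.6,0.2,0.02],[0.003,0,0,0,0,0,0.02],[0,0,0,0,0,0,0.02]]])

```text
t: 8.83
tool_pos: [0.5082, -0.208, 0.0617]
tool_rot: [-0.086, 1.57, 0.086]
contact_force: [-0.3, -0.6, 0.0]
opening: 0.0311
```

Run:
```python
from h import *
np.set_printoptions(precision=4,suppress=True)
plan([.5078,-.2074,.05],96.4)
im,M=snap('wrist','w5'); np.save('M5.npy',M); plan([.5078,-.2074,.05],96.4)
for d in mark_of('wrist','pocket')+mark_of('wrist','key_top'): print(round(d['conf'],2),w(M,d['at']))
```

```text
t 8.83 pos [ 0.5082 -0.208   0.0617] shift [ 0.0117  0.0007 -0.0003] turn [-0.11 -0.03  0.01] F [-0.3 -0.6  0. ] open 0.0311
t 8.88 pos [ 0.5083 -0.208   0.062 ] shift [ 0.012   0.0007 -0.0004] turn [-0.11 -0.02  0.02] F [ 0.6 -0.7 -0.4] open 0.031
```

View pics/w5.png

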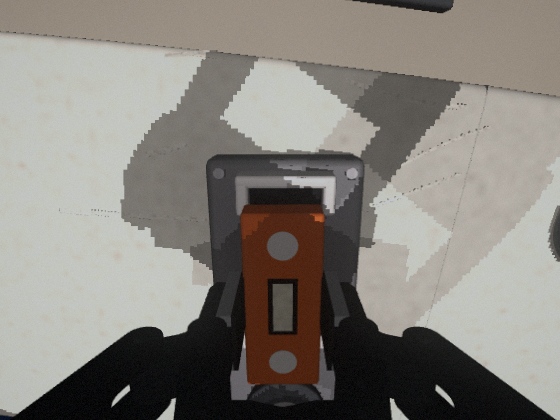

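Run:
```python
from h import *
np.set_printoptions(precision=4,suppress=True)
M=np.load('M5.npy'); im=cv2.imread('pics/w5.png')
c=im[140:240,200:370]; cv2.imwrite('pics/c5.png',cv2.resize(np.clip(c*1.5,0,255).astype(np.uint8),None,fx=4.5,fy=4.5,interpolation=cv2.INTER_NEAREST))
Y=np.radians(6.4); ex=np.array([np.cos(Y),np.sin(Y)]); ey=np.array([-ex[1],ex[0]]); p0=np.array([.5098,-.2072])
pr=lambda x,y,z: proj('wrist',M,np.r_[p0+ex*x+ey*y,z]).round(1)
print('cam',M[:3,3])
print('outer top',pr(-.0475,.0235,.038),pr(-.0475,-.0235,.038),'inner top',pr(-.0415,.0175,.038),pr(-.0415,-.0175,.038),'arm tip outer/inner',pr(-.028,.0235,.038),pr(-.028,-.0235,.038),pr(-.028,.0175,.038),pr(-.028,-.0175,.038),'floor',pr(-.0415,.0175,.03),pr(-.0415,-.0175,.03))
```

```text
cam [ 0.429  -0.2164  0.2037]
outer top [334.5 175.1] [231.3 175.3] inner top [321.  187.9] [244.9 188.1] arm tip outer/inner [332.9 215.8] [233.2 216.1] [320.2 215.9] [245.9 216. ] floor [319.3 184. ] [246.5 184.2]
```

View pics/c5.png

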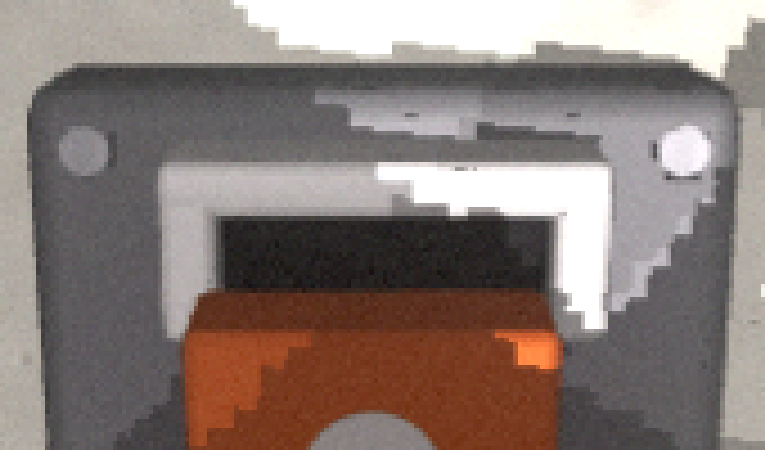

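Request:
arm_command(plan=[[[0.004,0.0011,-0.0007,-0.1,0,0,0.02],[0.006,0.0005,0,0,0,0,0.02],[0.003,0.0003,0,0,0,0,0.02],[0,0,0,0,0,0,0.02]]])

```text
t: 9.32
tool_pos: [0.5091, -0.2069, 0.0507]
tool_rot: [-0.091, 1.565, 0.085]
contact_force: [-0.4, 0.1, -0.1]
opening: 0.031
```

Run:
```python
from h import *
plan([.5075,-.2070,.035],96.4)
```

```text
t 9.32 pos [ 0.5091 -0.2069  0.0507] shift [ 0.0157  0.0001 -0.0017] turn [0.02 0.22 0.21] F [-0.4  0.1 -0.1] open 0.031
```

Request:
arm_command(plan=[[[0.003,0,-0.0016,0,0.2,0.2,0.02],[0.003,0,0,0,0,0,0.02],[0,0,0,0,0,0,0.02]]])

```text
t: 9.57
tool_pos: [0.5073, -0.207, 0.0439]
tool_rot: [-0.088, 1.569, 0.088]
contact_force: [-1.1, 1.1, -1.6]
opening: 0.031
```

Run:
```python
from h import *
plan([.5075,-.2070,.035],96.4)
im,M=snap('wrist','w6'); np.save('M6.npy',M); plan([.5075,-.2070,.035],96.4)
c=im[140:240,200:370,::-1]; cv2.imwrite('pics/c6.png',cv2.resize(np.clip(c*1.5,0,255).astype(np.uint8),None,fx=4.5,fy=4.5,interpolation=cv2.INTER_NEAREST))
```

```text
t 9.57 pos [ 0.5073 -0.207   0.0439] shift [ 0.0089 -0.0001  0.0002] turn [ 0.03 -0.01 -0.02] F [-1.1  1.1 -1.6] open 0.031
t 9.62 pos [ 0.5073 -0.207   0.0441] shift [ 0.0091 -0.      0.0002] turn [ 0.03 -0.   -0.01] F [-0.3 -0.3 -0. ] open 0.0311
```

View pics/c6.png

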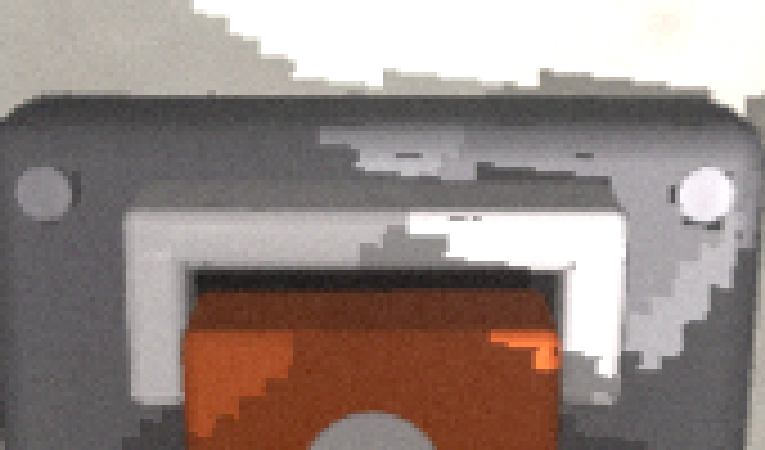

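Request:
arm_command(plan=[[[0.001,0.0002,-0.0005,0,0,0,0.02],[0.0025,0,0,0,0,0,0.02],[0.0015,0,0,0,0,0,0.02],[0,0,0,0,0,0,0.02]]])

```text
t: 9.95
tool_pos: [0.5071, -0.2071, 0.0389]
tool_rot: [-0.088, 1.568, 0.088]
contact_force: [-0.5, 1.4, 0.5]
opening: 0.031
```

Run:
```python
from h import *
plan([.5071,-.2068,.035],96.4)
```

```text
t 9.95 pos [ 0.5071 -0.2071  0.0389] shift [0.0039 0.0003 0.0001] turn [0.03 0.03 0.01] F [-0.5  1.4  0.5] open 0.031
```

Request:
arm_command(plan=[[[0.0015,0.0003,0,0,0,0,0.02],[0.0015,0,0,0,0,0,0.02],[0,0,0,0,0,0,0.02],[0,0,0,0,0,0,0.02]]])

```text
t: 10.28
tool_pos: [0.5071, -0.2067, 0.0356]
tool_rot: [-0.088, 1.568, 0.088]
contact_force: [0.2, 0.2, 0.3]
opening: 0.0308
```

Run:
```python
from h import *
plan([.5071,-.2068,.035],96.4)
```

```text
t 10.28 pos [ 0.5071 -0.2067  0.0356] shift [ 0.0006 -0.0001  0.    ] turn [0.03 0.03 0.01] F [0.2 0.2 0.3] open 0.0308
```

Request:
arm_command(plan=[[[0.001,0,0,0,0,0,0.02],[0.0005,0,0,0,0,0,0.02],[0,0,0,0,0,0,0.02]]])

```text
t: 10.53
tool_pos: [0.5072, -0.2068, 0.034]
tool_rot: [-0.088, 1.568, 0.088]
contact_force: [-0.2, -0.2, -1.3]
opening: 0.0307
```

Request:
arm_command(plan=[[[0.001,0,0,0,0,0,0.02],[0,0,0,0,0,0,0.02],[0,0,0,0,0,0,0.036],[0,0,0,0,0,0,0.045],[0,0,0,0,0,0,0.05],[0,0,0,0,0,0,0.05],[0,0,0,0,0,0,0.05]]])

```text
t: 11.12
tool_pos: [0.5075, -0.207, 0.0334]
tool_rot: [-0.089, 1.567, 0.088]
contact_force: [0.4, 1.0, -0.9]
opening: 0.0499
```

Run:
```python
from h import *
plan([.5071,-.2068,.1],96.4)
```

```text
t 11.12 pos [ 0.5075 -0.207   0.0334] shift [-0.0666  0.0002 -0.0003] turn [0.03 0.08 0.05] F [ 0.4  1.  -0.9] open 0.0499
```

Rise straight up, then look.

Request:
arm_command(plan=[[[-0.01,0,0,0,0,0,0.05],[-0.02,0,0,0,0,0,0.05],[-0.03,0,0,0,0,0,0.05],[-0.03,0,0,0,0,0,0.05],[-0.03,0,0,0,0,0,0.03],[-0.02,0,0.01,0,0,0,0.01],[0,0,0.02,0,0,0,0],[0,0,0,0,0,0,0],[0,0,0,0,0,0,0]]])

```text
t: 11.87
tool_pos: [0.5373, -0.2031, 0.1859]
tool_rot: [-0.089, 1.566, 0.087]
contact_force: [0.6, -0.8, 0.3]
opening: -0.0
```

Run:
```python
from h import *
np.set_printoptions(precision=4,suppress=True)
im,M=snap('wrist','w7'); np.save('M7.npy',M)
for t in ('cartridge_center','key_top','pocket'):
    for d in mark_of('wrist',t): print(t,round(d['conf'],2),w(M,d['at']),proj('wrist',M,w(M,d['at'])))
for d in cut_out('wrist','cartridge'): print(d['conf'],maskpose('wrist',M,d['mask'],.044))
imt,Mt=snap('top','top7'); ims,Ms=snap('side','side7')
for cam,MM in(('top',Mt),('side',Ms)):
    for t in ('key_top','cartridge_center'):
        for d in mark_of(cam,t): print(cam,t,round(d['conf'],2),w(MM,d['at']))
plan([.6085,-.1955,.1],96.4)
c=ims[170:260,225:325,::-1]; cv2.imwrite('pics/s7.png',cv2.resize(c,None,fx=6,fy=6,interpolation=cv2.INTER_CUBIC))
```

```text
cartridge_center 0.57 [ 0.5113 -0.2068  0.0364] [281.3735 166.9363]
key_top 0.4 [ 0.7086 -0.3628 -0.0012] [114.4717 328.8405]
0.6 (0.508669921875, -0.20633958435058594, 78.79270935058594, 31.851335525512695, np.float32(6.5529814))
0.59 (0.59455224609375, -0.19663539123535156, 14.40932846069336, 3.73515248298645, np.float32(96.40979))
top key_top 0.55 [ 0.6178 -0.5825  0.0669]
side key_top 0.68 [ 0.6245 -0.582   0.0675]
side key_top 0.47 [ 0.6075 -0.1936  0.067 ]
side cartridge_center 0.62 [ 0.5094 -0.2084  0.0367]
side cartridge_center 0.29 [ 0.5578 -0.1963 -0.0015]
t 12.42 pos [ 0.5363 -0.2029  0.1836] shift [ 0.0836 -0.0007  0.0725] turn [-0.05  0.03 -0.02] F [-0.9 -0.7  0.4] open -0.0
```

View pics/w7.png

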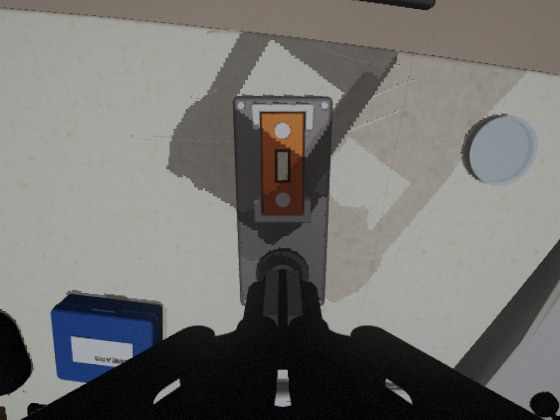

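Request:
arm_command(plan=[[[0,0,0.024,0,0,0,0],[0,0,0.024,0,0,0,0],[0.01,0,0.022,0,0,0,0],[0.02,0,0,0,0,0,0],[0.02,0,0,0,0,0,0],[0.015,0,0,0,0,0,0],[0,0,0,0,0,0,0],[0,0,0,0,0,0,0]]], squeeze=40)

```text
t: 13.08
tool_pos: [0.6098, -0.1953, 0.1169]
tool_rot: [-0.087, 1.567, 0.086]
contact_force: [0.3, -0.2, -0.0]
opening: -0.0001
```

Run:
```python
from h import *
plan([.6089,-.1951,.07],96.4)
```

```text
t 13.08 pos [ 0.6098 -0.1953  0.1169] shift [ 0.0469  0.0004 -0.001 ] turn [-0.09  0.13  0.06] F [ 0.3 -0.2 -0. ] open -0.0001
```

Request:
arm_command(plan=[[[0.015,0.0004,-0.001,0,0,0,0],[0.013,0,0,0,0.1,0,0],[0.006,0,0,0,0,0,0],[0,0,0,0,0,0,0],[0,0,0,0,0,0,0]]])

```text
t: 13.5
tool_pos: [0.6095, -0.1958, 0.0823]
tool_rot: [-0.088, 1.566, 0.084]
contact_force: [0.1, -0.7, -0.4]
opening: 0.0002
```

Run:
```python
from h import *
plan([.6089,-.1951,.068],96.4)
```

```text
t 13.5 pos [ 0.6095 -0.1958  0.0823] shift [ 0.0143  0.0008 -0.0006] turn [-0.12  0.19  0.16] F [ 0.1 -0.7 -0.4] open 0.0002
```

Request:
arm_command(plan=[[[0.005,0.0008,-0.0005,0,0.2,0.1,0],[0.005,0,0,0,0,0,0],[0,0,0,0,0,0,0],[0,0,0,0,0,0,0]]])

```text
t: 13.83
tool_pos: [0.6097, -0.1955, 0.0728]
tool_rot: [-0.088, 1.568, 0.084]
contact_force: [-0.3, 0.1, 1.0]
opening: -0.0003
```

Request:
arm_command(plan=[[[0.002,0,0,0,0,0,0],[0,0,0,0,0,0,0]]])

```text
t: 14.0
tool_pos: [0.61, -0.1956, 0.0711]
tool_rot: [-0.088, 1.567, 0.084]
contact_force: [0.0, -0.1, -0.1]
opening: 0.0002
```

Request:
arm_command(plan=[[[0.002,0,0,0,0,0,0],[0,0,0,0,0,0,0]]])

```text
t: 14.17
tool_pos: [0.6103, -0.1957, 0.0693]
tool_rot: [-0.088, 1.566, 0.084]
contact_force: [-0.7, 0.1, -0.8]
opening: -0.0003
```

Request:
arm_command(plan=[[[0.002,0,0,0,0,0,0],[0,0,0,0,0,0,0]]])

```text
t: 14.33
tool_pos: [0.6108, -0.1959, 0.068]
tool_rot: [-0.089, 1.565, 0.083]
contact_force: [-0.9, -0.5, 2.6]
opening: 0.0006
```

Request:
arm_command(plan=[[[0.003,0,0,0,0.2,0.1,0],[0.003,0,0,0,0,0,0],[0,0,0,0,0,0,0]]])

```text
t: 14.58
tool_pos: [0.6111, -0.1961, 0.0633]
tool_rot: [-0.087, 1.569, 0.085]
contact_force: [-1.8, 1.0, 4.9]
opening: 0.0001
```

Run:
```python
from h import *
plan([.6089,-.1951,.056],96.4)
```

```text
t 14.58 pos [ 0.6111 -0.1961  0.0633] shift [ 0.0073  0.0012 -0.0021] turn [-0.12  0.02  0.1 ] F [-1.8  1.   4.9] open 0.0001
```

Request:
arm_command(plan=[[[0.003,0,0,0,0,0,0],[0.003,0,0,0,0,0,0],[0.001,0,0,0,0,0,0]]])

```text
t: 14.83
tool_pos: [0.6115, -0.1962, 0.058]
tool_rot: [-0.088, 1.569, 0.085]
contact_force: [-2.9, 1.6, 6.9]
opening: -0.0001
```

Request:
arm_command(plan=[[[0,0,0,0,0,0,0],[0,0,0,0,0,0,0]]])

```text
t: 15.0
tool_pos: [0.6115, -0.1962, 0.0591]
tool_rot: [-0.088, 1.57, 0.085]
contact_force: [-2.8, 1.3, 5.5]
opening: -0.0001
```

Run:
```python
from h import *
plan([.6089,-.1951,.056],96.4)
```

```text
t 15.0 pos [ 0.6115 -0.1962  0.0591] shift [ 0.0031  0.0013 -0.0024] turn [-0.1  -0.04  0.09] F [-2.8  1.3  5.5] open -0.0001
```

Request:
arm_command(plan=[[[0.003,0,-0.0005,0,0,0,0],[0.0025,0,0,0,0,0,0],[0.0012,0,0,0,0,0,0],[0.0008,0,0,0,0,0,0]]])

```text
t: 15.33
tool_pos: [0.6116, -0.1962, 0.0553]
tool_rot: [-0.088, 1.57, 0.086]
contact_force: [-3.7, 1.0, 6.9]
opening: -0.0
```

Run:
```python
from h import *
np.set_printoptions(precision=4,suppress=True)
plan([.6089,-.1951,.056],96.4)
ims,Ms=snap('side','side8')
for t in ('key_top','cartridge_center'):
    for d in mark_of('side',t): print(t,round(d['conf'],2),w(Ms,d['at']))
for i in range(6): get_image('wrist')
plan([.6089,-.1951,.056],96.4)
c=ims[160:260,215:325,::-1]; cv2.imwrite('pics/s8.png',cv2.resize(c,None,fx=6,fy=6,interpolation=cv2.INTER_CUBIC))
```

```text
t 15.33 pos [ 0.6116 -0.1962  0.0553] shift [-0.0007  0.0014 -0.0025] turn [-0.08 -0.06  0.07] F [-3.7  1.   6.9] open -0.0
key_top 0.58 [ 0.6215 -0.5818  0.0679]
key_top 0.39 [ 0.6073 -0.191   0.056 ]
cartridge_center 0.71 [ 0.5098 -0.2057  0.0378]
t 15.78 pos [ 0.6116 -0.1962  0.0555] shift [-0.0005  0.0014 -0.0025] turn [-0.08 -0.05  0.07] F [-3.9  2.   7. ] open 0.0003
```

View pics/s8.png

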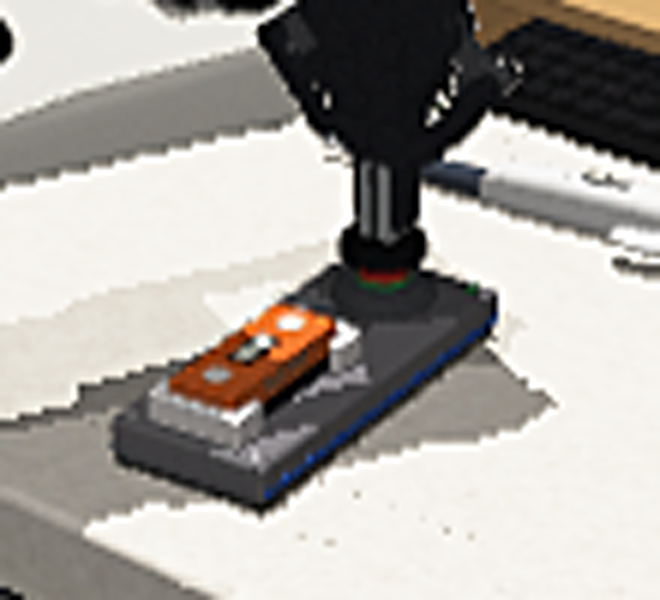

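Run:
```python
from h import *
plan([.6089,-.1951,.056],96.4); print(finish_job())
```

```text
t 15.78 pos [ 0.6116 -0.1962  0.0555] shift [-0.0005  0.0014 -0.0025] turn [-0.08 -0.05  0.07] F [-3.9  2.   7. ] open 0.0003
the job is handed in; nothing more can be done
None
```

The orange cartridge is seated window up in the left reader's pocket and released. The closed gripper was holding the spring key about half-way down when I handed the job in at 15.8 s.

- **Cartridge:** the wrist camera put it within about 1 mm of the pocket centre, at a yaw of 6.55° against the reader's 6.4°. The side camera put its centre 37.8 mm above the worktop (37 mm expected) and shows it flat between the guides.
- **Key:** I felt contact at 68 mm. The final tool height is 55.5 mm, a travel of about 12.5 mm. It held steady over 0.45 s at 7 N vertical; the spring should give about 8 N there. The side picture shows all of the red band and some green above the collar, and the network put the key top at 56 mm.
- **Not as planned:** the fingers press about 3 mm off the key's centre, well inside the 40 mm cap, and there was a sideways force of about 4 N. One earlier hold let the key creep back about 1 mm, so I pressed it down again.
- **Other objects:** I planned the moves clear of the petri dish, slide box and dropper bottle and felt no unexpected contact, but I did not measure their positions again at the end.

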